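# Nest the matching trinket cup on the wardrobe turntable

## Robot

A 6-joint arm with a two-finger parallel gripper is mounted at the origin on the work surface. World frame = base frame: x ahead of the robot, y to its left, z up, the work surface at z = 0. Lengths are in m, angles in rad, forces in N, time in s.
With the tool pointing down it reaches from about 0.325 to 0.775 m from the base axis. Payload 5.5 kg.
Tool frame: the origin (TCP) lies midway between the tips of the shut fingers; the grasp point (between the pads) lies robot.pinch_z behind it (robot.pinch_z is the distance from the TCP to the grasp point, in m); z points along the fingers, y is the line along which they close (so a half turn about z gives the same grasp; the last joint's range is limited). The gripper opens to 88 mm and grips with 3 to 60 N. Pads are 20 mm wide; open, the fingers measure 115 mm over their backs; the gripper's body (75 mm by 178 mm) begins 61 mm behind the grasp point.
Start: joints at [1.264, 0.091, 1.231, -0, 1.82, -0.057], TCP at [0.148, 0.581, 0.223] pointing down, gripper open.
Joint ranges: [-2.87, 2.87], [-0.86, 2.18], [0.17, 2.46], [-1.51, 4.65], [0.06, 2.69], [-2.65, 2.65]. Speed limits (rad/s): [2.57, 2.57, 3.01, 3.14, 3.14, 3.14].

## Interface

Orientations are given as [roll, pitch, yaw] about the fixed x, y, z axes, in that order (R = Rz(yaw) Ry(pitch) Rx(roll)).
In Python, from bench import robot, hand, sense, optics gives the robot as it stands. The module is installed in compiled form; this text tells all that it offers. Calls block until the motion is done:
- robot.move_to(position, orientation): joint-space move of the TCP to a pose.
- robot.move_l(position, ori=None, max_speed=0.15, f_stop=None): straight line of the TCP; ori=None keeps the orientation; max_speed is the mean speed in m/s. With f_stop (N) it stops when the force on the tool has changed by that much, and returns True; else False.
- robot.movej(angles): joint-space move.
- hand.grip(opening, f_grip=None): opening from 0.0 (shut) to 1.0 (fully open); f_grip is the grip in N (None keeps the last); returns when the fingers have stopped.
- robot.sleep(seconds).
- robot.ik(position, orientation): joint angles nearest the present ones, or None.
- sense(): the state.
- optics.read_camera(name): name is "scene" or "top"; returns the picture (480x640x3 uint8, red, green, blue); there is no depth.
- optics.camera_info(name): a dict with "vertical_fov" (degrees; the focal length in pixels is half the picture's height over the tangent of half this angle, whatever the lens; pixels are square), "cx", "cy" (the principal point, pixels), "k1" (the pictures are not rectified: a ray, as slopes to the right and down, at radius r is drawn at 1 + k1 r^2 times it, then the intrinsics apply), "world_from_camera" (4x4, takes a point from camera to world coordinates). Camera axes: x right, y down, z forward; pixel columns grow to the right and rows downward; lengths in m; the calibration is good to about 2 mm. A picture is of the moment at which its call begins. camera_info takes no time and is no camera call.
A pose or a line that the arm cannot do raises robot.Unreachable and nothing moves.
- robot.hand_in(): hands the job in; it is judged then, once.
The state is a dict: "time": time; "q": joint angles; "joint_vel": joint speeds; "joint_torque": joint torques, N m; "position": TCP position; "tool_rot": TCP orientation; "wrist_force": force on the tool from outside, world axes, zero at the start; "torque": the same for the moment, N m; "finger_gap": opening from 0.0 (shut) to 1.0 (fully open); "grip_force": force on a finger pad.
Only numpy, scipy, OpenCV 4.12 (cv2) and the standard library are available. Lean on these libraries where they do the work, as an engineer would, in place of code of your own. Each camera call takes 0.05 s, during which the arm holds its last target. There are 200 camera calls.

## Task

Tidy the trinket cups: a tapered round cup stands on the turntable, and on the board stand its twin, a square cup and a wide straight-sided pot. Stack the twin right way up inside the cup on the turntable, fully home, and let go, with the pair left standing upright on the turntable. The square cup and the wide pot will not nest, so leave them standing where they are.

Things in the scene. Friction and masses are not known exactly. Their poses are not given: they have to be found in the camera images.
- host_cup: Tapered round grey plastic cup, open top, 60 mm high, outside diameter 38 mm at the foot, 62 mm at the rim, wall 3 mm, inner floor 24 mm above its underside (thick foot), about 120 g. Origin: centre of underside; z up its axis. Stands upright on the white turntable disc (250 mm across, top 24 mm above the board, turns stiffly) among other small things.
- loose_cup: Tapered round grey plastic cup, open top, 60 mm high, outside diameter 38 mm at the foot, 62 mm at the rim, wall 3 mm, inner floor 24 mm above its underside (thick foot), about 120 g. Origin: centre of underside; z up its axis. Twin of the one on the turntable; stands upright on the board. Fully nested, its underside is 24 mm above the other's, with about 2 mm sideways play.
- square_cup: Square straight-sided grey plastic cup, open at the top, 54 x 54 x 60 mm high, wall 3 mm, standing on the board; it does not fit into the round cups. Leave it. Origin: centre of its underside; x and y along its sides, z up.
- wide_pot: Wide low straight-sided round grey plastic pot, open at the top, 72 mm across, 42 mm high, wall 3 mm, standing on the board; it does not fit into the tapered cups. Leave it. Origin: centre of its underside; z up along its axis.
Not all that is in view belongs to the job. What is shaped like the wide_pot but pink or yellow is not meant.

How it is judged:
At the end, for the whole second after the job is handed in: Twin right way up in the turntable cup: axes within 10 mm, its underside 18-30 mm above the other's; both upright within 10 degrees, at rest, the lower one on the turntable (underside 18-30 mm above the board). Square cup and wide pot upright within 10 degrees, within 20 mm of their places (horizontal distance between loose_cup and host_cup below 0.01 m and z of loose_cup in the frame of host_cup between 0.018 and 0.03 m and angle between the z axis of loose_cup and the z axis of host_cup, either way round below 0.17 rad and angle between each of loose_cup, host_cup, square_cup, wide_pot's own z axis and vertical below 0.17 rad and height (world z) of host_cup between 0.018 and 0.03 m and linear speed of each of loose_cup, host_cup below 0.02 m/s and distance of each of square_cup, wide_pot from where it was at the start of the episode below 0.02 m); the robot touches nothing.
It fails at once if the square cup or the wide pot was shifted by more than 20 mm from its place (distance of any of square_cup, wide_pot from where it was at the start of the episode above 0.02 m).
It also fails if it takes over 38 s, if anything falls off the work surface, if the arm or the gripper's body presses on something with over 40 N, if the wrist force passes 120 N, or if a joint passes its speed limit or range.

## Working session

There is one attempt and no reset: what is moved stays moved. The work goes in short steps, each a Python script; the robot and the scene stay as the last script left them, time stands still between calls to the robot, and variables do not carry over. Pictures are saved under pics/ and viewed, at most 10 in all, crops included, and the job is handed in when it is done.

```bash
mkdir -p pics; python3 - <<'E'
from bench import robot, hand, sense, optics
import cv2, numpy as np
for n in("scene","top"):
    im=optics.read_camera(n); cv2.imwrite(f"pics/{n}0.png",im[:,:,::-1]); i=optics.camera_info(n)
    print(n,i["vertical_fov"],i["cx"],i["cy"],i["k1"]);print(np.round(i["world_from_camera"],3))
s=sense();print(s["time"],s["position"],s["tool_rot"],s["finger_gap"],robot.pinch_z)
E
```

```text
scene 50.418765676329436 328.90009846320214 234.46208180167184 -0.042122917687873705
[[-0.792  0.464 -0.397  0.865]
 [ 0.61   0.595 -0.522  0.478]
 [-0.006 -0.656 -0.755  0.79 ]
 [ 0.     0.     0.     1.   ]]
top 57.804539913737855 320.9075157971564 239.8410510156989 -0.07730434962281246
[[-0.002 -0.996  0.095  0.408]
 [-0.999 -0.001 -0.036 -0.014]
 [ 0.036 -0.095 -0.995  0.795]
 [ 0.     0.     0.     1.   ]]
0.1 [0.14824194 0.58113486 0.22164283] [-3.13990027e+00 -7.26915144e-05  2.89182662e+00] 0.9999251266669396 0.0187
```

View pics/scene0.png

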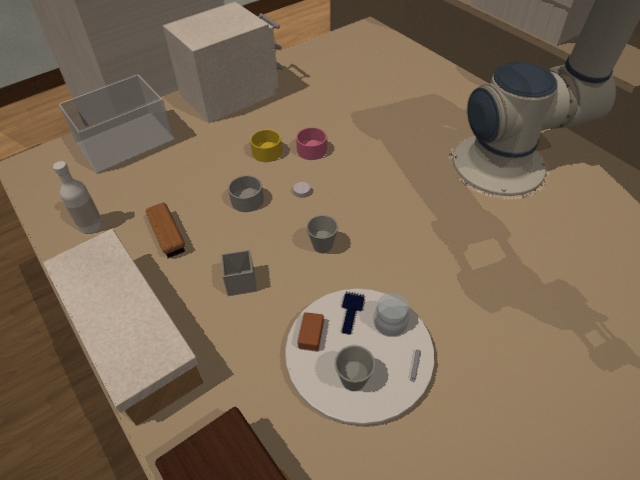

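View pics/top0.png

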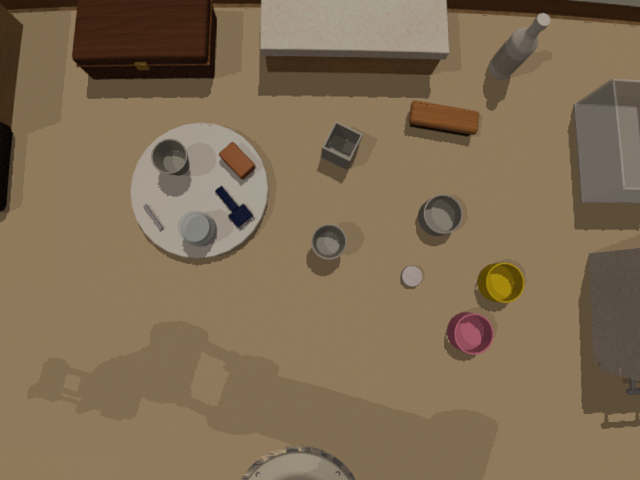

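The top view shows the host cup at (170,157), loose cup (329,242), square cup (341,146), wide pot (442,216) and a glass on the turntable at (197,229). In the scene view the host rim is at about (355,362) and the loose rim at about (322,228). I'll zoom in on the rims next.

```bash
python3 - <<'E'
import cv2, numpy as np
R=[]
for n,cs in(("top",[(170,157),(329,242)]),("scene",[(355,366),(322,234)])):
    im=cv2.imread(f"pics/{n}0.png"); row=[]
    for u,v in cs:
        c=im[v-30:v+30,u-30:u+30]; 
        b=cv2.resize(c,(360,280),interpolation=cv2.INTER_CUBIC) if 0 else cv2.resize(c,(300,300),interpolation=cv2.INTER_CUBIC)
        b=cv2.convertScaleAbs(b,alpha=1.4)
        for k in range(0,300,50): cv2.line(b,(k,0),(k,6),(0,0,255)); cv2.line(b,(0,k),(6,k),(0,0,255))
        row.append(b)
    R.append(np.hstack(row))
cv2.imwrite("pics/z.png",np.vstack(R))
E
```

```text
(no output)
```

View pics/z.png

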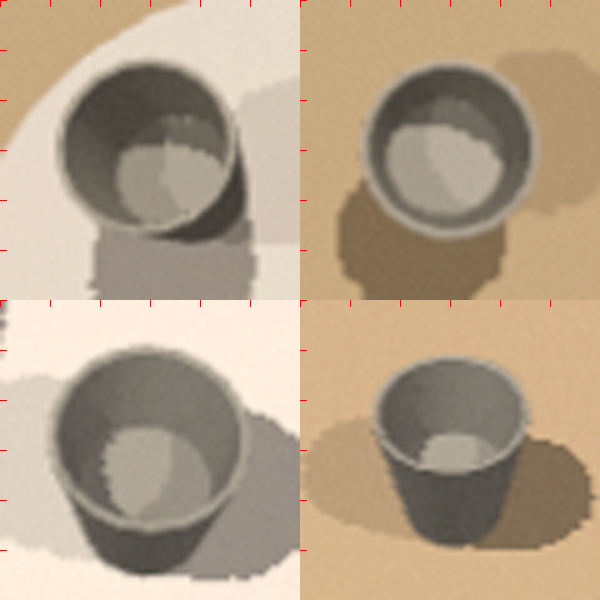

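The crops show the rims clearly: about 5 px of zoom per pixel, each a clean ellipse. I'll cast rays through the ellipse extents and triangulate the rim heights.

```bash
cat > geo.py <<'E'
import numpy as np, cv2
from scipy.optimize import least_squares
from bench import robot, hand, sense, optics
def rays(n,uv):
    i=optics.camera_info(n); f=240/np.tan(np.radians(i["vertical_fov"]/2)); T=i["world_from_camera"]
    K=np.array([[f,0,i["cx"]],[0,f,i["cy"]],[0,0,1.]])
    p=cv2.undistortPoints(np.array(uv,float).reshape(-1,1,2),K,np.array([i["k1"],0,0,0.]))[:,0]
    return T[:3,3], np.c_[p,np.ones(len(p))]@T[:3,:3].T
def plane(n,uv,z):
    o,d=rays(n,uv); return o+d*((z-o[2])/d[:,2])[:,None]
def tri(a,b):
    (o1,d1),(o2,d2)=rays("top",[a]),rays("scene",[b]); d1,d2=d1[0],d2[0]
    s=np.linalg.lstsq(np.c_[d1,-d2],o2-o1,rcond=None)[0]
    p,q=o1+s[0]*d1,o2+s[1]*d2; return (p+q)/2,np.linalg.norm(p-q)
def circ(P):
    r=least_squares(lambda x:np.hypot(*(P[:,:2]-x[:2]).T)-x[2],[*P[:,:2].mean(0),.03]); return r.x
E
python3 - <<'E'
from geo import *
def edge(n,c,ext):   # refine seed ellipse on strongest radial gradient near it
    g=cv2.GaussianBlur(cv2.imread(f"pics/{n}0.png"),(0,0),.7).astype(np.float32)
    x0,x1,y0,y1=[(e+.5)/5-.5-30 for e in ext]; cx,cy=c[0]+(x0+x1)/2,c[1]+(y0+y1)/2; a,b=(x1-x0)/2,(y1-y0)/2
    t=np.linspace(0,2*np.pi,90,endpoint=False); k=np.arange(-1.6,1.61,.1)
    X=cx+np.outer(np.cos(t),a+k);Y=cy+np.outer(np.sin(t),b+k)
    S=cv2.remap(g,X.astype(np.float32),Y.astype(np.float32),cv2.INTER_LINEAR)
    j=np.abs(np.gradient(S,axis=1)).sum(2).argmax(1); i=np.arange(90)
    (ex,ey),ax,_=cv2.fitEllipse(np.c_[X[i,j],Y[i,j]].astype(np.float32))
    print(n,"seed",np.round([cx,cy,2*a,2*b],2),"fit",np.round([ex,ey,*ax],2))
    return (cx,cy),np.c_[cx+a*np.cos(t),cy+b*np.sin(t)]
for nm,T,S in(("host",((170,157),(57,239,62,231)),((355,366),(52,245,46,231))),("loose",((329,242),(63,240,62,239)),((322,234),(75,228,56,173)))):
    ct,pt=edge("top",*T); cs,ps=edge("scene",*S)
    p,e=tri(ct,cs); print(nm,"tri",np.round(p,4),"miss",round(e,4))
    for n,q in(("top",pt),("scene",ps)): print("  circle",n,np.round(circ(plane(n,q,p[2])),4))
for nm,uv,z in(("square",(341,140),.06),("glass",(197,229),.06),("bottle",(540,22),.15)): print(nm,plane("top",[uv],z).round(3))
E
```

```text
top seed [169.2 155.9  36.4  33.8] fit [169.42 156.06  32.85  35.26]
scene seed [354.3 363.3  38.6  37. ] fit [354.25 363.48  36.92  37.83]
host tri [0.6185 0.2152 0.0786] miss 0.0015
  circle top [0.6181 0.2158 0.0302]
  circle scene [0.6186 0.2142 0.03  ]
top seed [328.9 241.7  35.4  35.4] fit [328.68 242.21  32.37  34.47]
scene seed [321.9 226.5  30.6  23.4] fit [321.94 226.86  22.86  29.01]
loose tri [ 0.4758 -0.0552  0.0541] miss 0.0019
  circle top [ 0.4752 -0.0547  0.0304]
  circle scene [ 0.4761 -0.0565  0.0301]
square [[ 0.653 -0.076  0.06 ]]
glass [[0.496 0.17  0.06 ]]
bottle [[ 0.835 -0.405  0.15 ]]
```

The measured rim heights are 54 and 79 mm against 60 and 84 mm from the text. Both are about 5 mm low, which I put down to calibration, and the grasp tolerates it. Picking now.

```bash
python3 - <<'E'
from geo import *
L=np.array([.4757,-.0555]);
best=None
for yaw in np.arange(-3.1,3.2,.1):
    q=robot.ik([*L,.2],[np.pi,0,yaw]); r=robot.ik([.6184,.215,.2],[np.pi,0,yaw])
    if q is None or r is None: continue
    c=max(abs(q[5]),abs(r[5]))
    if best is None or c<best[0]: best=(c,yaw,np.round(q,2),np.round(r,2))
print(best); yaw=best[1]; open("yaw","w").write(str(yaw))
robot.move_to([*L,.15],[np.pi,0,yaw])
hit=robot.move_l([*L,.039],f_stop=8); s=sense(); print("hit",hit,s["position"],s["time"])
if not hit:
    hand.grip(0,20); s=sense(); print("gap",s["finger_gap"]*88,s["grip_force"])
    print(robot.move_l([*L,.20])); robot.sleep(.3); s=sense(); print(s["finger_gap"]*88,s["grip_force"],s["wrist_force"],s["time"])
for n in("scene","top"): cv2.imwrite(f"pics/{n}1.png",optics.read_camera(n)[:,:,::-1])
cv2.imwrite("pics/m1.png",np.hstack([cv2.imread(f"pics/{n}1.png")[60:420,a:a+380] for n,a in(("scene",150),("top",120))]))
E
```

```text
(np.float64(0.25344031586260307), np.float64(1.6000000000000045), array([-0.19, -0.24,  1.59,  0.  ,  1.8 , -0.22]), array([ 0.28,  0.24,  1.11, -0.  ,  1.8 ,  0.25]))
hit False [ 0.47634006 -0.05553656  0.04004723] 3.5417
gap 60.27986783628003 20.00028983107768
False
60.31551600608594 19.99991000513546 [-0.44649672  0.40516551 -1.32152765] 5.6333
```

View pics/m1.png

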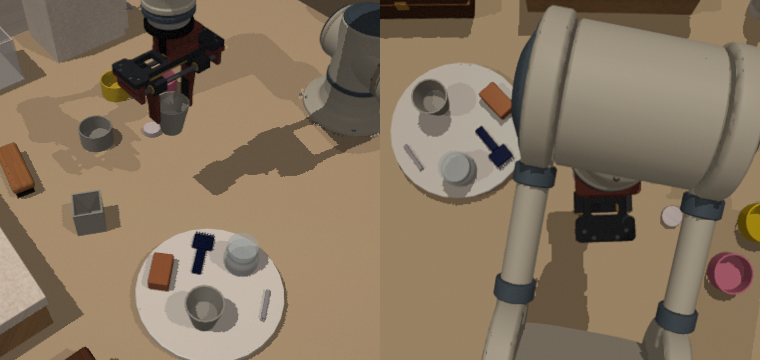

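The cup is held upright, at about (172,112) in the left crop, and the turntable scene is unchanged. Next is the nesting.

```bash
python3 - <<'E'
from geo import *
yaw=float(open("yaw").read()); H=[.6184,.215]
robot.move_to([*H,.20],[np.pi,0,yaw]); 
print(robot.move_l([*H,.095],f_stop=8))
hit=robot.move_l([*H,.058],max_speed=.04,f_stop=8); s=sense(); print(hit,s["position"],s["wrist_force"],s["finger_gap"]*88,s["time"])
for n in("scene","top"): cv2.imwrite(f"pics/{n}2.png",optics.read_camera(n)[:,:,::-1])
cv2.imwrite("pics/m2.png",cv2.resize(cv2.imread("pics/scene2.png")[250:450,230:450],None,fx=2.5,fy=2.5))
E
```

```text
False
True [0.61913454 0.21479227 0.08660307] [ 1.04459546 -0.14685324  2.24441819] 60.017905019640466 8.1833
```

View pics/m2.png

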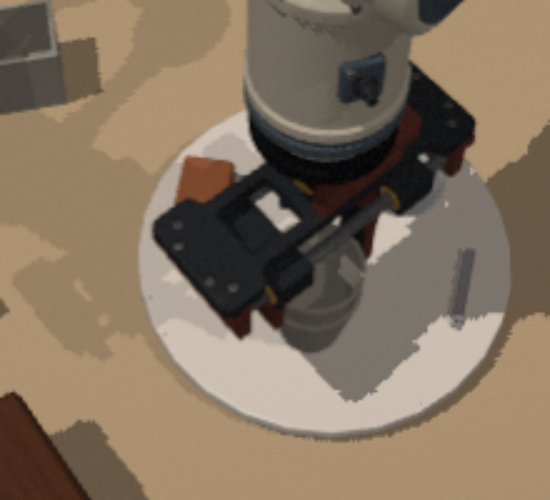

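The force stop came at TCP z 0.0866. The grasp was at 0.040 with the cup's underside on the board, so the underside is now about 0.047. Fully home is 0.024 + 0.024 = 0.048, so the cup is home. The picture agrees, with the cup inside the host at about (325,290). Releasing now.

```bash
python3 - <<'E'
from geo import *
p=sense()["position"]
hand.grip(1.0); robot.move_l([p[0],p[1],.25],max_speed=.12); robot.move_to([.40,-.12,.30],[np.pi,0,1.6]); robot.sleep(.3); print(sense()["time"])
for n in("scene","top"): cv2.imwrite(f"pics/{n}3.png",optics.read_camera(n)[:,:,::-1])
a=cv2.imread("pics/scene3.png")[150:450,200:460]; b=cv2.imread("pics/top3.png")[90:270,110:290]
cv2.imwrite("pics/m3.png",np.hstack([cv2.resize(a,(390,450)),cv2.resize(b,(410,450))]))
E
```

```text
12.2167
```

View pics/m3.png

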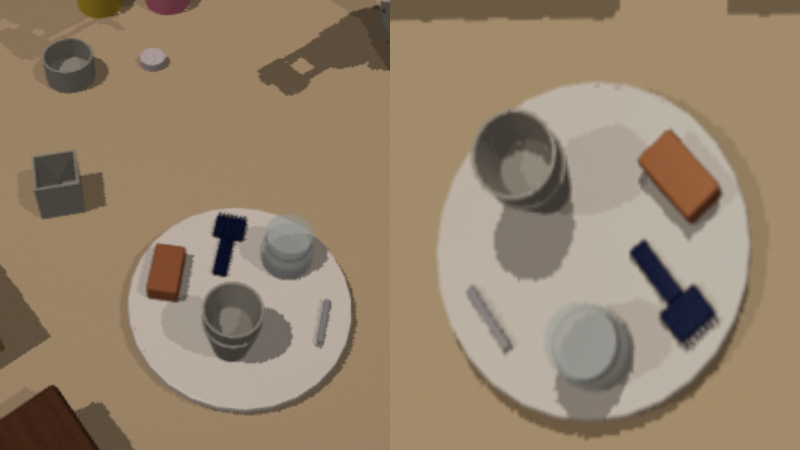

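The pair stands nested and upright on the turntable, with the rim at about (234,310) in the left crop, and the square cup and wide pot are undisturbed. I'll measure the upper rim height before handing in.

```bash
python3 - <<'E'
import cv2, numpy as np
o=[]
for n,(u,v) in(("top",(168,155)),("scene",(355,362))):
    b=cv2.convertScaleAbs(cv2.resize(cv2.imread(f"pics/{n}3.png")[v-30:v+30,u-30:u+30],(400,400),interpolation=cv2.INTER_CUBIC),alpha=1.3)
    for k in range(0,400,50): cv2.line(b,(k,0),(k,6),(0,0,255)); cv2.line(b,(0,k),(6,k),(0,0,255))
    o.append(b)
cv2.imwrite("pics/z3.png",np.hstack(o))
E
```

```text
(no output)
```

View pics/z3.png

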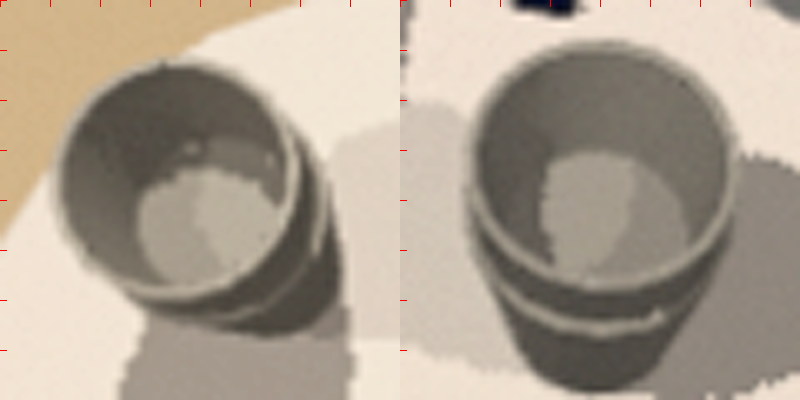

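```bash
python3 - <<'E'
from geo import *
f=lambda u,v,x,y:(u-30+(x+.5)/6.6667-.5, v-30+(y+.5)/6.6667-.5)
p,e=tri(f(168,155,177,182),f(355,362,202.5,166)); print(p.round(4),round(e,4))
# scene: front lower rim edges (host 600,334 ; loose 600,292)
d=lambda z,c:c+0
T=optics.camera_info("scene")["world_from_camera"]
print(plane("scene",[f(355,362,200,292)],.1026).round(4),plane("scene",[f(355,362,200,334)],.0786).round(4))
E
```

```text
[0.6186 0.2162 0.1021] 0.002
[[0.6391 0.2386 0.1026]] [[0.6376 0.238  0.0786]]
```

The upper rim is 23.5 mm above the earlier host rim (24 mm expected), and the axes agree within about 1 mm.

```bash
python3 -c "
from bench import robot
print(robot.hand_in())"
```

```text
the job is handed in; nothing more can be done
None
```

The twin cup is nested in the turntable cup, measured 23.5 mm above it (24 mm is fully home), upright and released; the square cup and wide pot were not touched, and the job was handed in at about 12 s without a verdict being reported back.

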